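# Take one cradle off the nested stack

### The job

Lift the top cradle off the nested stack of open-ended cradles without dragging the next one up, and stand it upright in the middle of the white block that carries no stone, lengthwise along the block. Set it down rather than dropping it, and leave the rest of the stack and the stone on the other block where they are.

Things in the scene. Friction and masses are not known exactly. Their poses are not given: they have to be found in the camera images.
- cradle_top: Top one of 3 identical blue plastic cradles (open-ended troughs) nested in a stack: 100 mm long (x), 60 mm wide (y), 56 mm high, 60 to 130 g. Origin: centre of its underside, z up. Flat floor 25 mm wide. Upright collars, 5 mm thick, run along both long sides: outer faces 60 mm apart, 36 to 56 mm above the origin, with a 4 mm groove below them. Lifts straight up freely. The stack of closed trays is not wanted.
- cradle_next: The middle cradle, in which the top one sits; same shape, axes and origin point. Each cradle's origin is 24 mm above that of the one below, so this one's rim is 32 mm above the top one's origin and its collars lie flush under the top one's: fingers gripping the top collars must end above that rim. Stays on the lowest cradle, which stands on the table.
- block: The white block with nothing on it, fixed: 130 mm long along its x axis, 90 mm wide along y, 30 mm high, standing on the table; origin at the centre of its underside, z up. Flat hard top.
- stone: The grey stone, with a pale band round it, on the other white block (the same size): a rounded, 140 mm long stone 54 mm thick, lying along its x axis; origin at the centre of its underside, 30 mm above the table. To be left alone.

How it is judged:
By the outcome, as a careful person would: the job done as asked, in the order asked, and still so for the second after the job is handed in, with the robot touching nothing.
It also fails if it takes over 40 s, if anything falls off the work surface, if the arm or the gripper's body presses on something with over 40 N, if the wrist force passes 120 N, or if a joint passes its speed limit or range.

### The arm

A 7-joint arm with a two-finger parallel gripper is mounted at the origin on the work surface. World frame = base frame: x ahead of the robot, y to its left, z up, the work surface at z = 0. Lengths are in m, angles in rad, forces in N, time in s.
With the tool pointing down it reaches from about 0.4 to 0.925 m from the base axis. Payload 4.1 kg.
Tool frame: the origin (TCP) lies between the finger pads; the fingertips stand 14 mm ahead of it and the grasp point (between the pads) lies 5 mm behind it; x points along the fingers, y is the direction in which the jaws open and shut, and the axes are right-handed (so a half turn about x gives the same grasp; the last joint's range is limited). The gripper opens to 85 mm and grips with 20 to 120 N. Pads are 22 mm wide; open, the fingers measure 114 mm over their backs; the gripper's body (76 mm by 85 mm) begins 54 mm behind the grasp point. The pads swing forward as they close: fully open they stand 13 mm farther back than shut.
Start: joints at [-1.24, 0.398, 0.045, 1.537, -0.019, 1.207, -0.051], TCP at [0.271, 0.591, 0.245] pointing down, gripper open.
Joint ranges: [-2.82, 2.82], [-0.49, 2.23], [-1.37, 1.46], [0, 2.46], [-1.36, 4.5], [0.23, 2], [-2.94, 2.94]. Speed limits (rad/s): [2.57, 2.57, 3.14, 3.14, 3.14, 3.14, 3.14].

### API

Orientations are given as a rotation vector (axis times angle).
In Python, from workcell import manip, optics, job gives the robot as it stands. The module is installed in compiled form; this text tells all that it offers.
- The arm moves only by the shell command python3 -m creep 'ROWS'. ROWS is JSON, a list of rows, each a list of 7 numbers: the shift along the tool's x, y, z in units of 0.5 m (1.0 is 0.5 m), then the turn, a rotation vector about the tool's x, y, z in units of 0.5 rad (1.0 is 0.5 rad), then the gripper command: -1 is fully open, 1 is shut, values between are in proportion. In form: [[dx, dy, dz, rx, ry, rz, jaw], ...]. A call has 1 to 20 rows; each row shifts and turns the pose as measured when the row begins, along the tool's axes as they then stand; what a row does not reach is not made up. A row lasts 1/12 s, in which the tool goes at most 41.7 mm and 7.16 degrees, less where a joint would pass 70% of its speed; a pose out of reach is approached as far as the arm can. A call with a number of a shift or a turn outside -1 to 1 is refused whole. A call with a gripper value outside its range is refused whole. The fingers move at their own pace and stop on an object; the grip force is fixed at half the most. Time passes only in rows, so rows that do not move let the fingers close. It gives the time, the measured TCP pose, the force and the opening at its end, in the units of the state.
- manip.observe(): the state, without advancing time (a new reading comes with each control period).
- optics.capture(name): name is "side" or "top"; returns (picture, depth): 400x640x3 uint8, red, green, blue; 400x640 float32, m along the optical axis (not along the pixel's ray), 0 where there is no reading.
- optics.calibration(name): a dict with "fov_y" (degrees; the focal length in pixels is half the picture's height over the tangent of half this angle, whatever the lens; pixels are square), "cx", "cy" (the principal point, pixels), "R" (3x3) and "t" (3): a world point X has camera coordinates R X + t. Camera axes: x right, y down, z forward; pixel columns grow to the right and rows downward; lengths in m; the calibration is good to about 2 mm. A picture is of the moment at which its call begins. calibration takes no time and is no camera call.
- job.sign_off(): hands the job in, once; it reports no verdict.
Trained networks look in the newest picture that a camera, given by its name, has taken for a name from the list of things; names that differ only in an ending like _2 or _b are one class to them, and where a whole thing is asked for, a point or a joint stands for the part that bears it (a point fixed in the world has none). Each returns a list of dicts, best first, with "confidence" (0 to 1); they miss things now and then, are a little off and sometimes report something else, mostly with a low value. They report only what shows in the picture. A call takes as long as a camera call.
- optics.masks_of(name, camera): "region" (400x640 bool, what is visible of it) and "rect" ([left, top, right, bottom] in pixels, round what is visible of it).
The state is a dict: "clock": time; "joint_positions": joint angles; "joint_velocities": joint speeds; "joint_efforts": joint torques, N m; "position": TCP position; "ee_rot": TCP orientation; "contact_force": force on the tool from outside, world axes, zero at the start; "ft_torque": the same for the moment, N m; "width": finger opening in m.
Only numpy, scipy, OpenCV 4.12 (cv2) and the standard library are available. Lean on these libraries where they do the work, as an engineer would, in place of code of your own. Each camera call takes 0.05 s, during which the arm holds its last target.

## Working session

There is one attempt and no reset: what is moved stays moved. The work goes in short steps, Python scripts to look and compute and a shell command to move; the robot and the scene stay as the last step left them, time stands still between calls to the robot, and variables do not carry over. Pictures are saved under pics/ and viewed, and the job is handed in when it is done.

```bash
mkdir -p pics
cat > h.py <<'E'
import numpy as np, cv2
from workcell import manip, optics, job
from scipy.spatial.transform import Rotation as Ro
def cal(n):
    c=optics.calibration(n); f=200/np.tan(np.radians(c["fov_y"])/2)
    return f,c["cx"],c["cy"],np.array(c["R"]),np.array(c["t"])
def cloud(n,d):
    f,cx,cy,R,t=cal(n); v,u=np.mgrid[:400,:640]
    P=np.stack([(u-cx)/f*d,(v-cy)/f*d,d],-1)
    return (P-t)@R
def save(n,p): cv2.imwrite("pics/"+n+".png",p[...,::-1])
E
python3 - <<'E'
from h import *
for n in("top","side"):
    p,d=optics.capture(n); save(n+"0",p); W=cloud(n,d); np.savez(n+"0",p=p,d=d,W=W)
    for nm in("cradle_top","block","stone"):
        for m in optics.masks_of(nm,n)[:4]:
            r=m["region"]&(d>0); q=W[r]
            print(n,nm,round(m["confidence"],2),m["rect"],r.sum(),np.median(q,0).round(3) if r.any() else 0)
s=manip.observe(); print(s)
print(cal("top"),cal("side"))
E
```

```text
top cradle_top 0.86 [468.3, 202.0, 510.8, 254.7] 1578 [ 0.448 -0.382  0.076]
top block 0.59 [207.0, 136.6, 261.4, 208.7] 2372 [0.577 0.165 0.03 ]
top stone 0.69 [374.9, 158.9, 402.9, 222.8] 1277 [ 0.53  -0.171  0.077]
side cradle_top 0.61 [271.3, 309.4, 341.6, 352.5] 2620 [ 0.45  -0.351  0.086]
side block 0.93 [314.2, 168.2, 364.0, 206.1] 1214 [0.58  0.144 0.031]
side stone 0.67 [306.8, 239.4, 377.3, 272.4] 1580 [ 0.536 -0.19   0.073]
{'clock': 0.4, 'joint_positions': array([-1.23999755,  0.39851367,  0.04506377,  1.53677893, -0.01870723,
        1.20691005, -0.05073073]), 'joint_velocities': array([-4.46730386e-04, -1.58609603e-05,  1.24222854e-03, -2.04591795e-03,
       -1.63286365e-04, -5.31868563e-05, -1.81049579e-03]), 'joint_efforts': array([-1.15692234e-03, -4.74426091e+01,  1.36071928e+00, -2.54107064e+01,
        1.15088298e-02,  3.59892685e-03,  2.69785772e-05]), 'position': array([0.2707781 , 0.59084669, 0.24519271]), 'ee_rot': array([ 0.33689144,  1.54442254, -0.33718587]), 'contact_force': array([ 0.00269619,  0.81441225, -0.01112016]), 'ft_torque': array([ 0.04103121, -0.07843316,  0.0285716 ]), 'width': 0.08566415766880585}
(np.float64(452.6044523612332), 315.5362417647288, 194.56589898891139, array([[ 0.00587351, -0.99997866,  0.00285926],
       [-0.98228449, -0.00630511, -0.18728968],
       [ 0.18730371, -0.00170856, -0.98230057]]), array([-0.02138542,  0.52334227,  0.93464389])) (np.float64(382.2894443470712), 316.2781401228575, 206.82420545967506, array([[ 9.94629328e-01, -1.03499371e-01,  6.16581034e-04],
       [-5.85742977e-02, -5.67790703e-01, -8.21086335e-01],
       [ 8.53320082e-02,  8.16640434e-01, -5.70803688e-01]]), array([-0.5036328 ,  0.08195112,  0.90492683]))
```

View pics/top0.png

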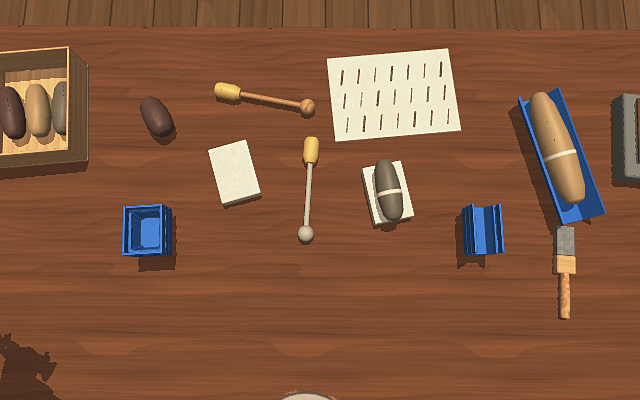

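View pics/side0.png

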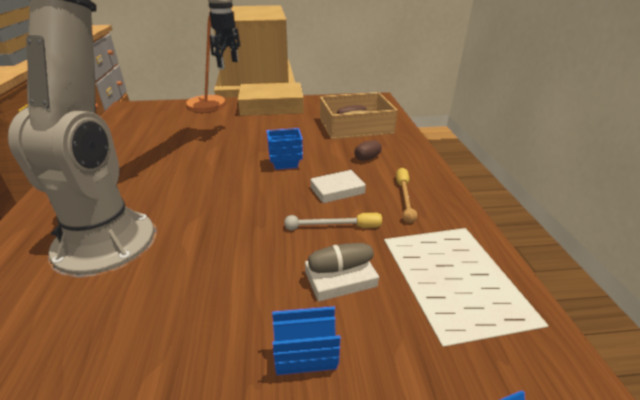

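The empty block is at about (234,173) in the top view, the open-ended cradle stack at (483,230), the stone's block at (388,193), and the unwanted closed trays at (147,230). Next I'll fit the poses.

Run:
```python
from h import *
for n in("top","side"):
    D=np.load(n+"0.npz"); W=D["W"]; p=D["p"].astype(int)
    def fit(c,r,z0,z1,tag,col):
        m=(np.hypot(W[...,0]-c[0],W[...,1]-c[1])<r)&(W[...,2]>z0)&(W[...,2]<z1)&(D["d"]>0)&col
        q=W[m]; 
        if len(q)<20: print(n,tag,len(q));return
        lo,hi=0,0
        R=cv2.minAreaRect((q[:,:2]*1000).astype(np.float32)); print(n,tag,len(q),np.round(R[0],1),np.round(R[1],1),round(R[2],1),"z",np.percentile(q[:,2],[5,50,95]).round(4))
    blue=p[...,2]>p[...,0]+40
    white=p.min(-1)>130
    fit((.45,-.37),.1,.09,.12,"rim",blue)
    fit((.45,-.37),.1,.03,.12,"all",blue)
    fit((.45,-.37),.1,.045,.056,"floor",blue)
    fit((.577,.165),.11,.022,.04,"block",white)
    q=W[blue&(np.hypot(W[...,0]-.45,W[...,1]+.37)<.1)]
    print(np.histogram(q[:,2],bins=np.arange(0,.13,.008)))
```

```text
top rim 406 [ 447.1 -367.2] [98.3 61.5] 0.5 z [0.0913 0.1019 0.1059]
top all 1819 [ 447.5 -367.2] [99.5 61.5] 0.5 z [0.0489 0.0698 0.1044]
top floor 543 [ 448.2 -359.7] [98.2 46.1] 0.2 z [0.0484 0.052  0.0552]
top block 2192 [580.8 165.8] [129.   88.9] 17.1 z [0.0269 0.0298 0.0326]
(array([  1,   0,   0,  12,  16,  53, 524, 178, 181, 187, 241, 140, 184,
       112,   0,   0]), array([0.   , 0.008, 0.016, 0.024, 0.032, 0.04 , 0.048, 0.056, 0.064,
       0.072, 0.08 , 0.088, 0.096, 0.104, 0.112, 0.12 , 0.128]))
side rim 1095 [ 450.2 -368.1] [98.8 62.3] 0.1 z [0.091  0.1003 0.1056]
side all 3702 [ 450.6 -368.1] [99.9 62.3] 0.1 z [0.0449 0.0786 0.1047]
side floor 359 [ 450.7 -375.6] [99.9 46.1] 0.3 z [0.0457 0.0523 0.0557]
side block 822 [582.9 165.2] [130.4  93.4] 18.2 z [0.0294 0.032  0.0338]
(array([ 69,  87,  70,   0,  77, 179, 293, 446, 463, 490, 558, 423, 482,
       291,   0,   0]), array([0.   , 0.008, 0.016, 0.024, 0.032, 0.04 , 0.048, 0.056, 0.064,
       0.072, 0.08 , 0.088, 0.096, 0.104, 0.112, 0.12 , 0.128]))
```

```bash
python3 - <<'E'
from h import *
for n,(a,b,c,d) in {"top":(440,180,530,270),"side":(255,295,355,385)}.items():
    p=np.load(n+"0.npz")["p"][b:d,a:c]; save(n+"0z",cv2.resize(p,None,fx=6,fy=6,interpolation=cv2.INTER_CUBIC))
E
cat >> h.py <<'E'
def to(p,jawyaw=90):
    """tool-frame delta (row units) to pos p, tool x down, tool y at jawyaw (mod 180) in world"""
    s=manip.observe(); R=Ro.from_rotvec(s["ee_rot"]); A=R.as_matrix()
    best=None
    for k in(0,180):
        a=np.radians(jawyaw+k); x=np.array([0,0,-1.]); y=np.array([np.cos(a),np.sin(a),0]); T=np.stack([x,y,np.cross(x,y)],1)
        rv=Ro.from_matrix(A.T@T).as_rotvec()
        if best is None or np.linalg.norm(rv)<np.linalg.norm(best): best=rv
    d=A.T@(np.array(p)-s["position"])
    print("t",round(s["clock"],2),"pos",s["position"].round(4),"w",round(s["width"],4),"F",s["contact_force"].round(1),"q",s["joint_positions"].round(2))
    print("shift units",(d/.5).round(4),"turn units",(best/.5).round(4), "tool axes",A.round(3).tolist())
E
python3 - <<'E'
from h import *
to((.6,.15,.3)); to((.449,-.3677,.25))
E
```

```text
t 0.4 pos [0.2708 0.5908 0.2452] w 0.0857 F [ 0.   0.8 -0. ] q [-1.24  0.4   0.05  1.54 -0.02  1.21 -0.05]
shift units [-0.1095 -0.5272  0.9659] turn units [-8.595e-01 -1.000e-04  4.000e-04] tool axes [[-0.0, 0.417, 0.909], [-0.0, 0.909, -0.417], [-1.0, -0.0, 0.0]]
t 0.4 pos [0.2708 0.5908 0.2452] w 0.0857 F [ 0.   0.8 -0. ] q [-1.24  0.4   0.05  1.54 -0.02  1.21 -0.05]
shift units [-0.0093 -1.5943  1.1227] turn units [-8.595e-01 -1.000e-04  4.000e-04] tool axes [[-0.0, 0.417, 0.909], [-0.0, 0.909, -0.417], [-1.0, -0.0, 0.0]]
```

View pics/top0z.png

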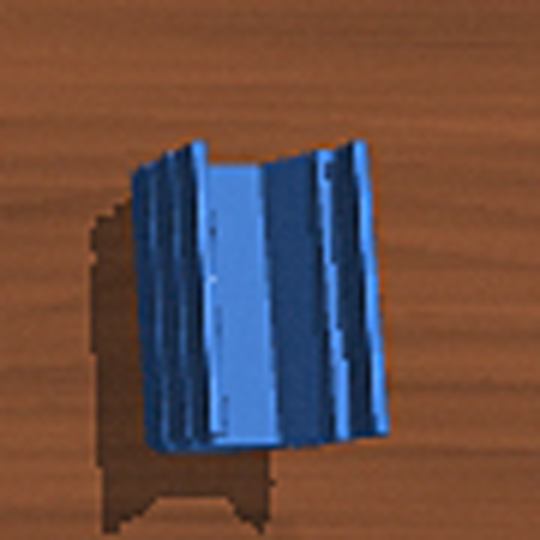

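View pics/side0z.png

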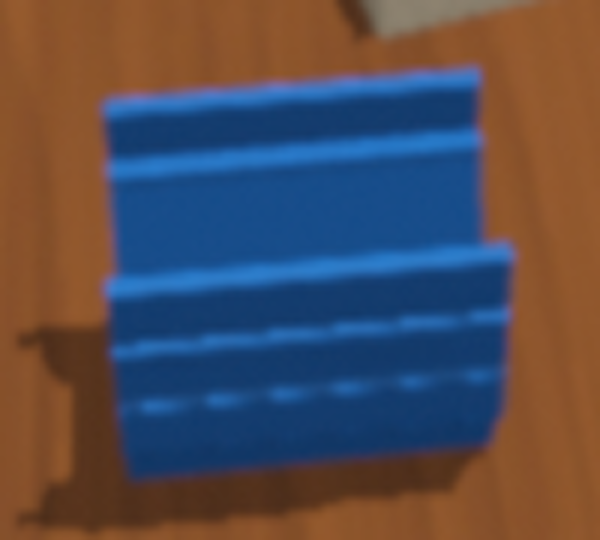

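Run:
```python
from h import *
for n in("top","side"):
    D=np.load(n+"0.npz"); W=D["W"]; p=D["p"].astype(int)
    blue=p[...,2]>p[...,0]+40
    for s in(1,-1):
        m=blue&(np.hypot(W[...,0]-.449,W[...,1]+.3677)<.1)&(W[...,2]>.1)&(s*(W[...,1]+.3677)>0)
        q=W[m]
        a=np.polyfit(q[:,0]-.449,q[:,1],1); print(n,s,len(q),np.degrees(np.arctan(a[0])).round(2),a[1].round(4),np.percentile(q[:,1],[2,50,98]).round(4),np.percentile(q[:,0],[1,99]).round(4),np.percentile(q[:,2],[2,50,98]).round(4))
```

```text
top 1 122 0.3 -0.3399 [-0.343  -0.3399 -0.3373] [0.3984 0.4951] [0.1004 0.1035 0.1068]
top -1 118 0.43 -0.3945 [-0.3974 -0.3944 -0.3917] [0.4001 0.4957] [0.1006 0.104  0.1074]
side 1 255 0.12 -0.3414 [-0.3435 -0.3418 -0.3382] [0.4023 0.4982] [0.1003 0.1041 0.1063]
side -1 307 0.2 -0.3963 [-0.3988 -0.3967 -0.3926] [0.4019 0.4986] [0.1003 0.104  0.1063]
```

```bash
python3 -m creep '[[-0.02,-0.05,0.06,-0.1,0,0,-1],[-0.02,-0.05,0.06,-0.1,0,0,-1],[-0.02,-0.05,0.06,-0.1,0,0,-1],[-0.02,-0.05,0.06,-0.1,0,0,-1],[-0.02,-0.05,0.06,-0.1,0,0,-1],[0,-0.06,0.05,-0.1,0,0,-1],[0,-0.06,0.05,-0.1,0,0,-1],[0,-0.06,0.05,-0.1,0,0,-1],[0,-0.06,0.05,-0.05,0,0,-1],[0,-0.06,0.05,0,0,0,-1],[0,-0.06,0.05,0,0,0,-1]]'
python3 - <<'E'
from h import *
to((.5,-.2,.28)); to((.449,-.3677,.22))
E
```

```text
clock: 1.32
position: [0.5154, 0.2352, 0.296]
ee_rot: [-0.027, 1.572, 0.039]
contact_force: [0.5, 0.2, 0.2]
width: 0.0855
t 1.32 pos [0.5154 0.2352 0.296 ] w 0.0855 F [0.5 0.2 0.2] q [-0.68  0.22  0.22  1.68 -0.06  1.25  1.16]
shift units [ 0.0255 -0.8685 -0.0674] turn units [ 0.0841 -0.0028 -0.0152] tool axes [[-0.002, -0.042, 0.999], [0.008, 0.999, 0.042], [-1.0, 0.008, -0.001]]
t 1.32 pos [0.5154 0.2352 0.296 ] w 0.0855 F [0.5 0.2 0.2] q [-0.68  0.22  0.22  1.68 -0.06  1.25  1.16]
shift units [ 0.1431 -1.2002 -0.1833] turn units [ 0.0841 -0.0028 -0.0152] tool axes [[-0.002, -0.042, 0.999], [0.008, 0.999, 0.042], [-1.0, 0.008, -0.001]]
```

```bash
python3 -m creep '[[0,-0.08,-0.005,0.04,0,-0.008,-0.6],[0,-0.08,-0.005,0.04,0,-0.008,-0.6],[0,-0.08,-0.01,0,0,0,-0.6],[0,-0.08,-0.01,0,0,0,-0.6],[0,-0.08,-0.01,0,0,0,-0.6],[0,-0.08,-0.01,0,0,0,-0.6],[0,-0.08,-0.01,0,0,0,-0.6],[0,-0.08,-0.01,0,0,0,-0.6],[0,-0.08,-0.01,0,0,0,-0.6],[0,-0.08,-0.01,0,0,0,-0.6],[0,-0.08,-0.01,0,0,0,-0.6],[0,-0.08,-0.01,0,0,0,-0.6],[0,-0.08,-0.01,0,0,0,-0.6],[0,-0.08,-0.01,0,0,0,-0.6],[0,-0.04,-0.01,0,0,0,-0.6],[0,0,0,0,0,0,-0.6]]'
python3 - <<'E'
from h import *
to((.449,-.368,.2),90.3)
E
```

```text
clock: 2.65
position: [0.4428, -0.3742, 0.2992]
ee_rot: [0.005, 1.557, -0.015]
contact_force: [-1.9, 0.1, -0.4]
width: 0.0683
t 2.65 pos [ 0.4428 -0.3742  0.2992] w 0.0683 F [-1.9  0.1 -0.4] q [ 0.09  0.27  0.67  1.66 -0.18  1.25  2.35]
shift units [0.1985 0.0139 0.0095] turn units [-0.0362  0.027   0.0129] tool axes [[0.013, 0.013, 1.0], [-0.006, 1.0, -0.013], [-1.0, -0.006, 0.014]]
```

```bash
python3 -m creep '[[0.05,0.007,0.004,-0.018,0.014,0.006,-0.6],[0.05,0.007,0.004,-0.018,0.014,0.006,-0.6],[0.05,0,0,0,0,0,-0.6],[0.05,0,0,0,0,0,-0.6],[0,0,0,0,0,0,-0.6]]'
python3 - <<'E'
from h import *
to((.449,-.368,.1),90.3)
p,d=optics.capture("side"); save("side1",p[150:370,180:420].repeat(3,0).repeat(3,1)[:600,:720]); W=cloud("side",d)
np.savez("side1",p=p,d=d,W=W)
s=manip.observe()["position"]
m=(np.hypot(W[...,0]-s[0],W[...,1]-s[1])<.075)&(W[...,2]>.12)&(d>0)
q=W[m]
print(len(q),np.sort(q[:,2])[[0,3,8,20,50]])
for sg in(1,-1):
    r=q[(sg*(q[:,1]-s[1])>0.01)]; r=r[np.argsort(r[:,2])]; print(sg,len(r),r[:12].round(4).tolist())
E
```

```text
clock: 3.07
position: [0.4492, -0.3685, 0.1985]
ee_rot: [-0.004, 1.565, 0.0]
contact_force: [-1.8, 0.6, -1.1]
width: 0.0684
t 3.07 pos [ 0.4492 -0.3685  0.1985] w 0.0684 F [-1.8  0.6 -1.1] q [ 0.12  0.37  0.63  1.78 -0.25  1.07  2.41]
shift units [ 0.1969  0.0013 -0.0016] turn units [-0.0054  0.0114  0.0039] tool axes [[0.006, -0.003, 1.0], [-0.002, 1.0, 0.003], [-1.0, -0.002, 0.006]]
21490 [0.19297247 0.19369481 0.19509342 0.19923284 0.20365656]
1 356 [[0.4406, -0.3339, 0.2076], [0.4407, -0.3349, 0.2105], [0.4407, -0.3347, 0.2122], [0.4408, -0.3348, 0.2142], [0.4409, -0.3334, 0.2148], [0.4409, -0.3337, 0.2171], [0.441, -0.3337, 0.2189], [0.4402, -0.3294, 0.2303], [0.4363, -0.3532, 0.273], [0.435, -0.3545, 0.2741], [0.4376, -0.3551, 0.2744], [0.4337, -0.3556, 0.2751]]
-1 19084 [[0.4476, -0.4089, 0.193], [0.4462, -0.4093, 0.1936], [0.4501, -0.4097, 0.1936], [0.4436, -0.4091, 0.1937], [0.4594, -0.4092, 0.1938], [0.4423, -0.4093, 0.194], [0.4411, -0.4078, 0.1943], [0.4488, -0.4103, 0.1945], [0.4607, -0.4088, 0.1951], [0.4594, -0.4089, 0.1955], [0.4437, -0.409, 0.1955], [0.4424, -0.4093, 0.196]]
```

View pics/side1.png

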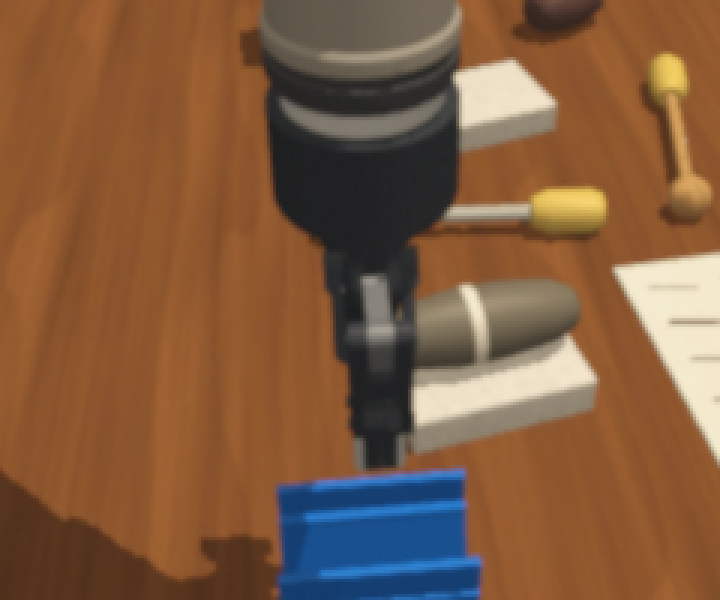

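```bash
python3 -m creep '[[0.04,0.001,-0.001,-0.003,0.006,0.002,-0.6],[0.04,0,0,-0.002,0.006,0.002,-0.6],[0.04,0,0,0,0,0,-0.6],[0.04,0,0,0,0,0,-0.6],[0.03,0,0,0,0,0,-0.6],[0.01,0,0,0,0,0,-0.6],[0,0,0,0,0,0,-0.6]]'
python3 - <<'E'
from h import *
to((.449,-.368,.094),90.3)
p,d=optics.capture("side"); save("side2",cv2.resize(p[260:360,240:370],None,fx=6,fy=6)); W=cloud("side",d)
s=manip.observe()["position"]
m=(np.hypot(W[...,0]-s[0],W[...,1]-s[1])<.075)&(W[...,2]>.07)&(d>0)&(p.max(-1)<90)&(W[...,1]<s[1]-.034)
q=W[m]; q=q[np.argsort(q[:,2])]; print(len(q),q[[0,2,4,8,12,20,30]].round(4).tolist())
E
```

```text
clock: 3.7
position: [0.4617, -0.3705, 0.1111]
ee_rot: [-0.018, 1.548, 0.002]
contact_force: [-0.0, -0.2, 0.1]
width: 0.0684
t 3.7 pos [ 0.4617 -0.3705  0.1111] w 0.0684 F [-0.  -0.2  0.1] q [ 0.17  0.48  0.57  1.85 -0.34  0.89  2.48]
shift units [ 0.0336  0.0057 -0.0261] turn units [0.0147 0.0459 0.0202] tool axes [[0.023, -0.012, 1.0], [-0.01, 1.0, 0.013], [-1.0, -0.01, 0.023]]
2038 [[0.4719, -0.4102, 0.1084], [0.457, -0.4154, 0.1133], [0.4611, -0.4171, 0.1151], [0.4667, -0.4172, 0.1167], [0.4695, -0.4178, 0.1171], [0.4655, -0.4148, 0.1182], [0.464, -0.4158, 0.1197]]
```

View pics/side2.png

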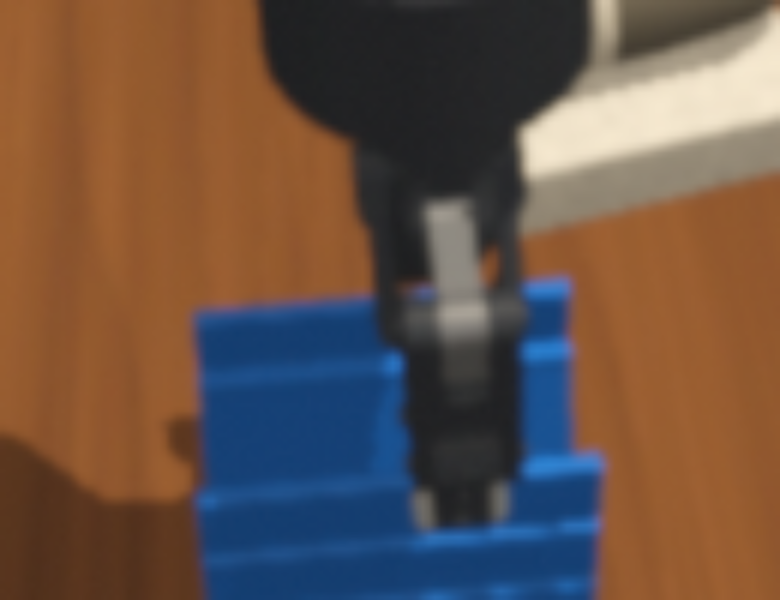

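```bash
python3 -m creep '[[0.002,0.003,-0.013,0.006,0.02,0.01,-0.6],[0.002,0.002,-0.012,0.005,0.02,0.008,-0.6],[0,0,0,0.002,0.005,0.001,-0.6],[0,0,0,0,0,0,-0.6]]'
python3 - <<'E'
from h import *
to((.449,-.368,.094),90.3)
E
```

```text
clock: 4.08
position: [0.4511, -0.37, 0.1147]
ee_rot: [-0.008, 1.564, 0.001]
contact_force: [0.4, -0.5, 0.2]
width: 0.0682
t 4.08 pos [ 0.4511 -0.37    0.1147] w 0.0682 F [ 0.4 -0.5  0.2] q [ 0.16  0.47  0.58  1.85 -0.32  0.91  2.48]
shift units [ 0.0413  0.0042 -0.0044] turn units [0.0017 0.013  0.0085] tool axes [[0.007, -0.006, 1.0], [-0.004, 1.0, 0.006], [-1.0, -0.004, 0.007]]
```

Now descend in smaller steps.

```bash
python3 -m creep '[[0.01,0.002,-0.003,0.001,0.008,0.005,-0.6],[0.01,0.002,-0.003,0,0.008,0.005,-0.6],[0.01,0,-0.002,0,0.004,0,-0.6],[0.008,0,-0.002,0,0.004,0,-0.6],[0,0,0,0,0,0,-0.6]]'
python3 - <<'E'
from h import *
to((.449,-.368,.094),90.3)
p,d=optics.capture("side"); save("side3",cv2.resize(p[260:360,240:370],None,fx=6,fy=6))
E
```

```text
clock: 4.5
position: [0.446, -0.3683, 0.0949]
ee_rot: [-0.004, 1.576, 0.004]
contact_force: [-0.8, 0.6, -0.2]
width: 0.0687
t 4.5 pos [ 0.446  -0.3683  0.0949] w 0.0687 F [-0.8  0.6 -0.2] q [ 0.18  0.5   0.57  1.87 -0.34  0.88  2.49]
shift units [0.0017 0.0006 0.0061] turn units [-0.0002 -0.0099 -0.0008] tool axes [[-0.005, -0.005, 1.0], [0.0, 1.0, 0.005], [-1.0, 0.0, -0.005]]
```

View pics/side3.png

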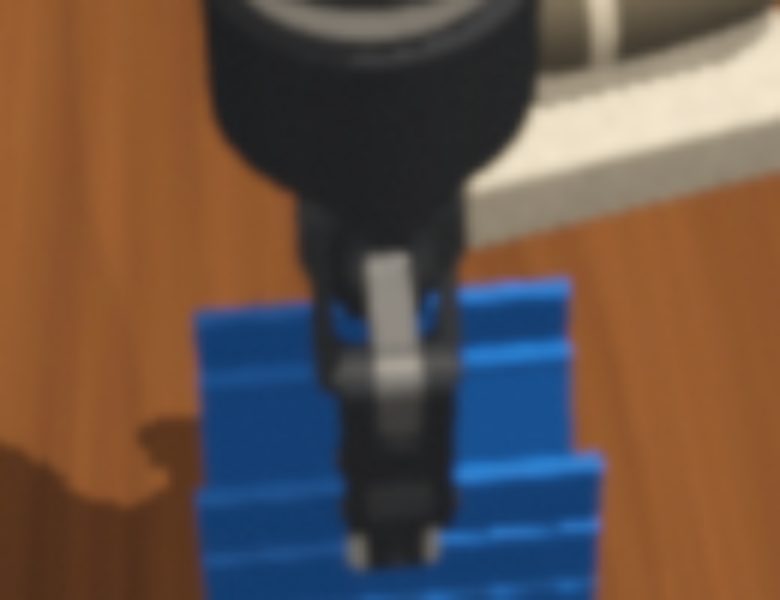

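Run:
```python
from h import *
f,cx,cy,R,t=cal("side")
def pr(X): c=R@np.array(X)+t; return (np.array([f*c[0]/c[2]+cx,f*c[1]/c[2]+cy])-[240,260])*6
for y in(-.402,-.406,-.41):
  for z in(.083,.086,.089): print(y,z,pr((.447,y,z)).round(0))
print("rim next",pr((.447,-.398,.08)),"rim top",pr((.447,-.398,.104)),pr((.447,-.393,.104)))
```

```text
-0.402 0.083 [387. 554.]
-0.402 0.086 [387. 546.]
-0.402 0.089 [387. 539.]
-0.406 0.083 [389. 568.]
-0.406 0.086 [389. 561.]
-0.406 0.089 [388. 553.]
-0.41 0.083 [390. 582.]
-0.41 0.086 [390. 575.]
-0.41 0.089 [390. 568.]
rim next [386.37248424 546.78111987] rim top [384.68500585 487.10656563] [383.10532222 469.68633287]
```

```bash
python3 -m creep '[[0.002,0.0005,0.005,0,-0.009,0,-0.6],[0,0,0,0,0,0,-0.5],[0,0,0,0,0,0,0],[0,0,0,0,0,0,0.5],[0,0,0,0,0,0,1],[0,0,0,0,0,0,1]]'
python3 - <<'E'
from h import *
to((.449,-.368,.094),90.3)
p,d=optics.capture("side"); save("side4",cv2.resize(p[260:360,240:370],None,fx=6,fy=6))
E
```

```text
clock: 5.05
position: [0.4493, -0.3685, 0.0944]
ee_rot: [-0.004, 1.57, 0.004]
contact_force: [-0.3, -0.4, -0.9]
width: 0.0588
t 5.05 pos [ 0.4493 -0.3685  0.0944] w 0.0588 F [-0.3 -0.4 -0.9] q [ 0.18  0.5   0.57  1.87 -0.34  0.88  2.49]
shift units [ 0.0008  0.0009 -0.0005] turn units [-0.      0.0014  0.0002] tool axes [[0.001, -0.005, 1.0], [-0.0, 1.0, 0.005], [-1.0, -0.0, 0.001]]
```

View pics/side4.png

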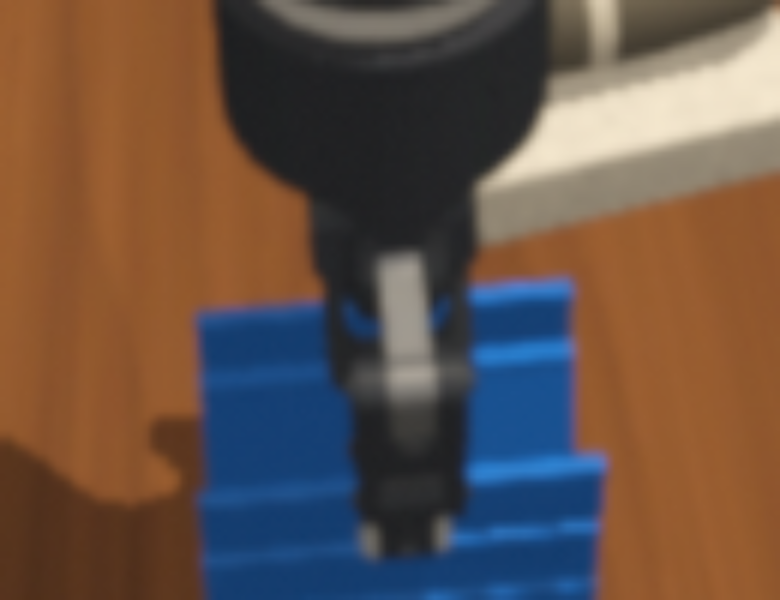

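```bash
python3 -m creep '[[0,0,0,0,0,0,1],[-0.01,0,0,0,0,0,1],[-0.01,0,0,0,0,0,1],[-0.015,0,0,0,0,0,1],[-0.02,0,0,0,0,0,1],[-0.02,0,0,0,0,0,1],[-0.03,0,0,0,0,0,1],[0,0,0,0,0,0,1]]'
python3 - <<'E'
from h import *
to((.449,-.368,.25),90.3)
p,d=optics.capture("side"); save("side5",cv2.resize(p[220:380,220:400],None,fx=4,fy=3.75))
E
```

```text
clock: 5.77
position: [0.4491, -0.3687, 0.1524]
ee_rot: [-0.004, 1.57, 0.003]
contact_force: [0.2, -0.4, 0.0]
width: 0.0589
t 5.77 pos [ 0.4491 -0.3687  0.1524] w 0.0589 F [ 0.2 -0.4  0. ] q [ 0.14  0.43  0.61  1.82 -0.29  0.98  2.45]
shift units [-0.1953  0.0014  0.    ] turn units [-0.0012  0.002   0.0009] tool axes [[0.001, -0.005, 1.0], [-0.0, 1.0, 0.005], [-1.0, -0.0, 0.001]]
```

View pics/side5.png

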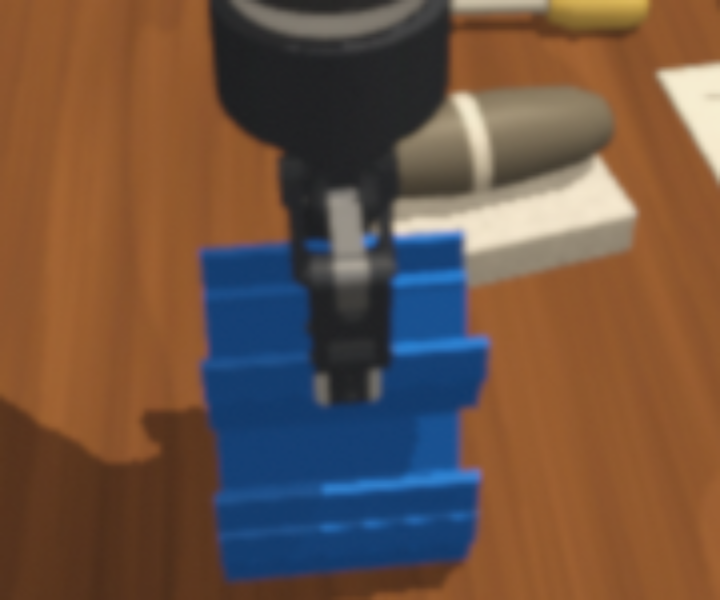

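```bash
python3 -m creep '[[-0.04,0,0,0,0,0,1],[-0.05,0,0,0,0,0,1],[-0.05,0,0,0,0,0,1],[-0.05,0.02,0.005,0,0,0,1],[-0.01,0.04,0.01,0,0,0,1],[0,0.06,0.015,0,0,0,1],[0,0.07,0.017,0,0,0,1],[0,0.07,0.017,0,0,0,1],[0,0.07,0.017,0,0,0,1],[0,0.07,0.017,0,0,0,1],[0,0.07,0.017,0,0,0,1],[0,0.07,0.017,0,0,0,1],[0,0.07,0.017,0,0,0,1],[0,0.07,0.017,0,0,0,1],[0,0.07,0.017,0,0,0,1]]'
python3 - <<'E'
from h import *
to((.582,.1655,.25),107.3)
E
```

```text
clock: 7.07
position: [0.537, 0.0127, 0.2511]
ee_rot: [0.013, 1.577, -0.015]
contact_force: [0.7, -0.8, -0.5]
width: 0.0589
t 7.07 pos [0.537  0.0127 0.2511] w 0.0589 F [ 0.7 -0.8 -0.5] q [-0.49  0.21  0.46  1.8  -0.1   1.16  1.55]
shift units [0.0013 0.3072 0.0844] turn units [-0.6399 -0.0134  0.0007] tool axes [[-0.007, 0.018, 1.0], [-0.001, 1.0, -0.018], [-1.0, -0.001, -0.007]]
```

```bash
python3 -m creep '[[0,0.06,0.017,0,-0.007,0,1],[0,0.06,0.017,0,-0.006,0,1],[0,0.06,0.017,0,0,0,1],[0,0.05,0.017,0,0,0,1],[0,0.02,0.01,-0.08,0,0,1],[0,0,0,-0.1,0,0,1],[0,0,0,-0.1,0,0,1],[0,0,0,-0.1,0,0,1],[0,0,0,-0.1,0,0,1],[0,0,0,-0.06,0,0,1],[0,0,0,0,0,0,1]]'
python3 - <<'E'
from h import *
to((.582,.1655,.13),107.3)
E
```

```text
clock: 7.98
position: [0.5754, 0.1523, 0.2437]
ee_rot: [-0.231, 1.57, 0.229]
contact_force: [0.1, -1.0, -0.3]
width: 0.0588
t 7.98 pos [0.5754 0.1523 0.2437] w 0.0588 F [ 0.1 -1.  -0.3] q [-0.59  0.32  0.33  1.67 -0.11  1.18  1.63]
shift units [0.2272 0.0213 0.0229] turn units [-0.0184 -0.0228 -0.0016] tool axes [[-0.011, -0.289, 0.957], [-0.003, 0.957, 0.289], [-1.0, 0.001, -0.011]]
```

```bash
python3 -m creep '[[0.02,0.01,0.011,-0.009,-0.011,0,1],[0.03,0.01,0.011,-0.009,-0.011,0,1],[0.03,0,0,0,0,0,1],[0.03,0,0,0,0,0,1],[0.03,0,0,0,0,0,1],[0.03,0,0,0,0,0,1],[0.03,0,0,0,0,0,1],[0,0,0,0,0,0,1]]'
python3 - <<'E'
from h import *
to((.582,.1655,.09),107.3)
for n in("top","side"):
    p,d=optics.capture(n); W=cloud(n,d); np.savez(n+"6",p=p,d=d,W=W)
    c=dict(top=(180,110,300,230),side=(270,110,410,230))[n]
    save(n+"6",cv2.resize(p[c[1]:c[3],c[0]:c[2]],None,fx=5,fy=5))
    b=(p[...,2].astype(int)>p[...,0].astype(int)+40)&(np.hypot(W[...,0]-.582,W[...,1]-.1655)<.09)
    q=W[b]; R=cv2.minAreaRect((q[:,:2]*1000).astype(np.float32)); print(n,R,np.percentile(q[:,2],[1,99]))
E
```

```text
clock: 8.65
position: [0.5836, 0.1621, 0.1344]
ee_rot: [-0.235, 1.558, 0.233]
contact_force: [-1.4, 0.4, -1.4]
width: 0.0585
t 8.65 pos [0.5836 0.1621 0.1344] w 0.0585 F [-1.4  0.4 -1.4] q [-0.57  0.44  0.3   1.77 -0.15  0.96  1.66]
shift units [ 0.0889  0.0075 -0.0011] turn units [-0.0069 -0.0004  0.0022] tool axes [[0.0, -0.294, 0.956], [-0.001, 0.956, 0.294], [-1.0, -0.001, -0.0]]
top ((584.0726318359375, 158.45777893066406), (100.14830780029297, 66.83721160888672), 16.946857452392578) [0.08910963 0.14630262]
side ((590.5593872070312, 148.95318603515625), (100.51890563964844, 89.2955322265625), 19.154613494873047) [0.09408782 0.1547128 ]
```

```bash
python3 -c "
import cv2,numpy as np
a=cv2.imread('pics/top6.png');b=cv2.imread('pics/side6.png');a=cv2.resize(a,(400,400));b=cv2.resize(b,(400,343));o=np.zeros((400,800,3),'uint8');o[:,:400]=a;o[:343,400:]=b;cv2.imwrite('pics/both6.png',o)"
```

```text
(no output)
```

View pics/both6.png

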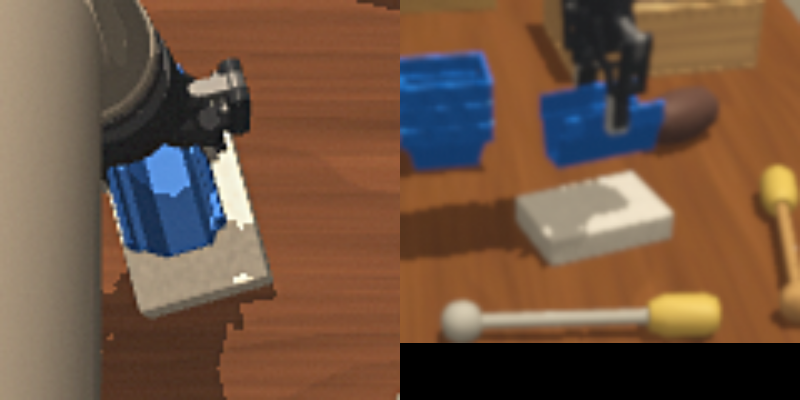

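```bash
python3 -m creep '[[0.015,0.004,0,-0.004,0,0.001,1],[0.02,0.004,-0.001,-0.003,0,0.001,1],[0.02,0,0,0,0,0,1],[0.02,0,0,0,0,0,1],[0.014,0,0,0,0,0,1],[0.008,0,0,0,0,0,1],[0,0,0,0,0,0,1]]'
python3 - <<'E'
from h import *
to((.582,.1655,.0764),107.3)
E
```

```text
clock: 9.33
position: [0.5867, 0.1676, 0.0873]
ee_rot: [-0.235, 1.547, 0.239]
contact_force: [-1.0, -0.1, -1.1]
width: 0.0588
t 9.33 pos [0.5867 0.1676 0.0873] w 0.0588 F [-1.  -0.1 -1.1] q [-0.56  0.5   0.28  1.8  -0.18  0.86  1.68]
shift units [ 0.0216 -0.0012 -0.0106] turn units [ 0.0009  0.0228 -0.0014] tool axes [[0.011, -0.298, 0.955], [0.004, 0.955, 0.298], [-1.0, 0.001, 0.011]]
```

```bash
python3 -m creep '[[0.002,-0.001,-0.01,0.001,0.022,-0.001,1],[0.004,0,0,0,0,0,1],[0,0,0,0,0,0,1]]'
python3 - <<'E'
from h import *
to((.582,.1655,.0764),107.3)
for n in("side",):
    p,d=optics.capture(n); W=cloud(n,d)
    save("side7",cv2.resize(p[110:230,270:410],None,fx=5,fy=5))
    b=(p[...,2].astype(int)>p[...,0].astype(int)+40)&(np.hypot(W[...,0]-.582,W[...,1]-.1655)<.09)
    q=W[b]; print(np.percentile(q[:,2],[1,99]))
    a=np.radians(17.3); q=q[q[:,2]<.085]; u=(q[:,:2]-[.582,.1655])@[np.cos(a),np.sin(a)]; print("along",np.percentile(u,[1,99]))
E
```

```text
clock: 9.58
position: [0.5818, 0.1653, 0.0838]
ee_rot: [-0.237, 1.559, 0.237]
contact_force: [0.3, -0.4, -0.5]
width: 0.0589
t 9.58 pos [0.5818 0.1653 0.0838] w 0.0589 F [ 0.3 -0.4 -0.5] q [-0.56  0.5   0.28  1.81 -0.18  0.86  1.68]
shift units [0.0148 0.0002 0.0005] turn units [-0.0004 -0.0016  0.0001] tool axes [[-0.001, -0.297, 0.955], [-0.0, 0.955, 0.297], [-1.0, -0.0, -0.001]]
[0.04265156 0.10289186]
along [-0.04796383  0.04942303]
```

View pics/side7.png

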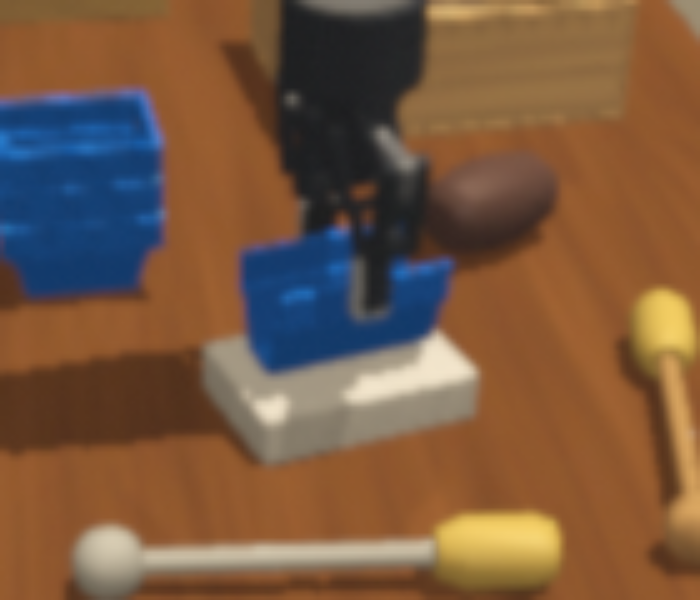

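Centred and aligned about 7 mm above the block. I'll lower it slowly until contact.

```bash
python3 -m creep '[[0.004,0,0,0,0,0,1],[0.004,0,0,0,0,0,1],[0.003,0,0,0,0,0,1],[0.002,0,0,0,0,0,1],[0,0,0,0,0,0,1]]'
python3 - <<'E'
from h import *
to((.582,.1655,.0764),107.3)
E
```

```text
clock: 10.05
position: [0.5829, 0.1655, 0.0782]
ee_rot: [-0.236, 1.556, 0.237]
contact_force: [-0.3, -0.5, -0.4]
width: 0.0588
t 10.05 pos [0.5829 0.1655 0.0782] w 0.0588 F [-0.3 -0.5 -0.4] q [-0.56  0.51  0.28  1.81 -0.18  0.85  1.68]
shift units [ 0.0035  0.0005 -0.0018] turn units [-0.0009  0.0043 -0.0003] tool axes [[0.002, -0.297, 0.955], [0.001, 0.955, 0.297], [-1.0, 0.0, 0.002]]
```

```bash
python3 -m creep '[[0.003,0,-0.002,-0.001,0.004,0,1],[0.003,0,0,0,0,0,1],[0,0,0,0,0,0,1]]'
python3 - <<'E'
from h import *
to((.582,.1655,.0764),107.3)
E
```

```text
clock: 10.3
position: [0.5822, 0.1652, 0.0764]
ee_rot: [-0.237, 1.558, 0.237]
contact_force: [0.7, 0.1, -0.1]
width: 0.059
t 10.3 pos [0.5822 0.1652 0.0764] w 0.059 F [ 0.7  0.1 -0.1] q [-0.56  0.51  0.28  1.81 -0.18  0.85  1.68]
shift units [ 0.      0.0006 -0.0001] turn units [ 0.0001  0.0001 -0.0011] tool axes [[-0.0, -0.297, 0.955], [0.001, 0.955, 0.297], [-1.0, 0.001, 0.0]]
```

```bash
python3 -m creep '[[0.0025,0,0,0,0,0,1],[0,0,0,0,0,0,1]]'; python3 -m creep '[[0.0025,0,0,0,0,0,1],[0,0,0,0,0,0,1]]'
```

```text
clock: 10.47
position: [0.5826, 0.1653, 0.0765]
ee_rot: [-0.236, 1.557, 0.238]
contact_force: [0.2, -0.3, -0.5]
width: 0.0585
clock: 10.63
position: [0.583, 0.1654, 0.0763]
ee_rot: [-0.236, 1.556, 0.238]
contact_force: [0.5, -0.3, -0.7]
width: 0.0588
```

```bash
python3 -m creep '[[0.004,0,-0.002,0,0.004,0,1]]'; python3 -m creep '[[0.004,0,0,0,0.002,0,1]]';python3 - <<'E'
from h import *
to((.582,.1655,.0764),107.3)
p,d=optics.capture("side"); W=cloud("side",d)
save("side8",cv2.resize(p[130:230,290:400],None,fx=6,fy=6))
E
```

```text
clock: 10.72
position: [0.5833, 0.1655, 0.0761]
ee_rot: [-0.235, 1.556, 0.238]
contact_force: [-4.1, -0.9, 21.1]
width: 0.0592
clock: 10.8
position: [0.5833, 0.1655, 0.0761]
ee_rot: [-0.235, 1.558, 0.239]
contact_force: [-8.4, -1.8, 19.1]
width: 0.059
t 10.8 pos [0.5833 0.1655 0.0761] w 0.059 F [-8.4 -1.8 19.1] q [-0.56  0.51  0.28  1.81 -0.18  0.85  1.68]
shift units [-0.0005  0.0008 -0.0025] turn units [-0.0003  0.001  -0.0045] tool axes [[-0.0, -0.297, 0.955], [0.002, 0.955, 0.297], [-1.0, 0.002, 0.001]]
```

View pics/side8.png

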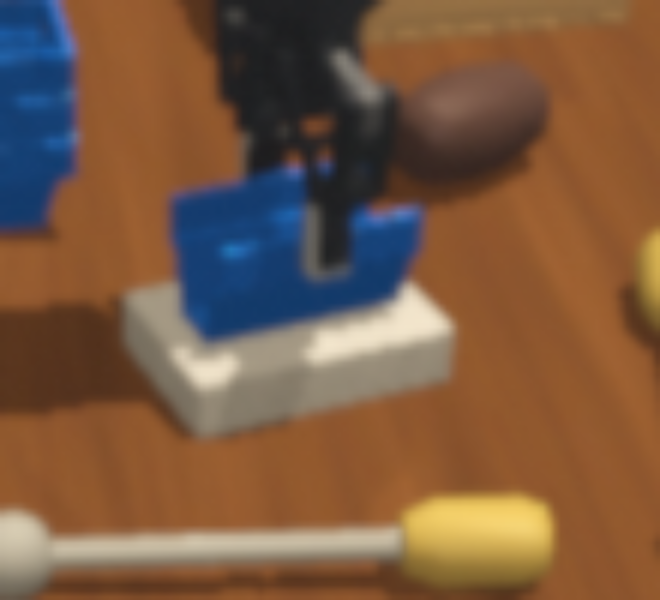

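Contact is confirmed (about 20 N up). Ease off, then open.

```bash
python3 -m creep '[[0,0,0,0,0,0,1],[0,0,0,0,0,0,1]]'; python3 -m creep '[[0,0,0,0,0,0,0.2],[0,0,0,0,0,0,-0.2],[0,0,0,0,0,0,-0.5],[0,0,0,0,0,0,-0.7],[0,0,0,0,0,0,-0.7]]';python3 - <<'E'
from h import *
to((.582,.1655,.18),107.3)
E
```

```text
clock: 11.02
position: [0.5836, 0.1655, 0.0768]
ee_rot: [-0.235, 1.557, 0.239]
contact_force: [0.1, -0.2, -0.8]
width: 0.059
clock: 11.43
position: [0.5832, 0.1655, 0.0751]
ee_rot: [-0.235, 1.558, 0.239]
contact_force: [-0.3, -0.1, -0.2]
width: 0.0725
t 11.43 pos [0.5832 0.1655 0.0751] w 0.0725 F [-0.3 -0.1 -0.2] q [-0.56  0.51  0.28  1.81 -0.19  0.84  1.68]
shift units [-0.2097  0.0012 -0.0023] turn units [-0.      0.0009 -0.0042] tool axes [[-0.0, -0.297, 0.955], [0.002, 0.955, 0.297], [-1.0, 0.002, 0.0]]
```

```bash
python3 -m creep '[[-0.01,0,0,0,0,0,-0.8],[-0.01,0,0,0,0,0,-0.8],[-0.02,0,0,0,0,0,-0.8],[-0.02,0,0,0,0,0,-0.8],[-0.03,0,0,0,0,0,-0.8],[-0.04,0,0,0,0,0,-0.8],[-0.06,0,0,0,0,0,-0.8],[-0.06,0,0,0,0,0,-0.8],[-0.06,0,0,0,0,0,-0.8],[-0.06,0,0,0,0,0,-0.8],[0,-0.06,0,0,0,0,-0.8],[0,-0.08,0,0,0,0,-0.8],[0,-0.08,0,0,0,0,-0.8],[0,-0.08,-0.02,0,0,0,-0.8],[0,-0.08,-0.02,0,0,0,-0.8],[0,0,0,0,0,0,-0.8]]';python3 - <<'E'
from h import *
o=[]
for n in("top","side"):
    p,d=optics.capture(n); W=cloud(n,d); save(n+"9",p)
    pi=p.astype(int)
    b=(pi[...,2]>pi[...,0]+40)&(np.hypot(W[...,0]-.582,W[...,1]-.1655)<.09)&(W[...,2]>.04)
    q=W[b]; R=cv2.minAreaRect((q[:,:2]*1000).astype(np.float32)); print(n,np.round(R[0],1),np.round(R[1],1),round(R[2],1),np.percentile(q[:,2],[1,99]).round(4))
    w=(pi.min(-1)>130)&(np.hypot(W[...,0]-.582,W[...,1]-.1655)<.11)&(abs(W[...,2]-.03)<.008); q=W[w]; R=cv2.minAreaRect((q[:,:2]*1000).astype(np.float32)); print(" block",np.round(R[0],1),np.round(R[1],1),round(R[2],1))
    b=(pi[...,2]>pi[...,0]+40)&(np.hypot(W[...,0]-.449,W[...,1]+.368)<.09)&(W[...,2]>.03); q=W[b]; R=cv2.minAreaRect((q[:,:2]*1000).astype(np.float32)); print(" stack",np.round(R[0],1),np.round(R[1],1),round(R[2],1),np.percentile(q[:,2],[1,99]).round(4))
    for m in optics.masks_of("stone",n)[:1]: print(" stone",m["rect"],np.median(W[m["region"]&(d>0)],0).round(3))
to((.582,.1655,.18),107.3)
E
```

```text
clock: 12.77
position: [0.6246, -0.0248, 0.2869]
ee_rot: [-0.242, 1.537, 0.249]
contact_force: [-0.5, -2.4, 0.6]
width: 0.0769
top [583.3 165.5] [101.2  59.8] 17.2 [0.0408 0.0888]
 block [580.8 165.9] [129.5  89.2] 16.9
 stack [ 447.7 -367. ] [99.5 61.1] 0.0 [0.0304 0.0821]
 stone [377.9, 158.6, 403.1, 222.3] [ 0.53  -0.171  0.076]
side [585.9 164. ] [99.6 63.8] 16.8 [0.0406 0.0891]
 block [583.2 164.2] [130.   91.4] 17.3
 stack [ 450.5 -368.4] [99.4 61.9] 0.0 [0.0308 0.082 ]
 stone [306.2, 238.8, 374.4, 274.8] [ 0.532 -0.19   0.074]
t 12.97 pos [ 0.6248 -0.0109  0.2855] w 0.0768 F [-0.3  0.2 -1.5] q [-0.34  0.34  0.4   1.57 -0.15  1.25  1.98]
shift units [0.2153 0.3593 0.0286] turn units [ 0.0545  0.041  -0.021 ] tool axes [[0.016, -0.323, 0.946], [0.016, 0.946, 0.323], [-1.0, 0.01, 0.021]]
```

View pics/top9.png

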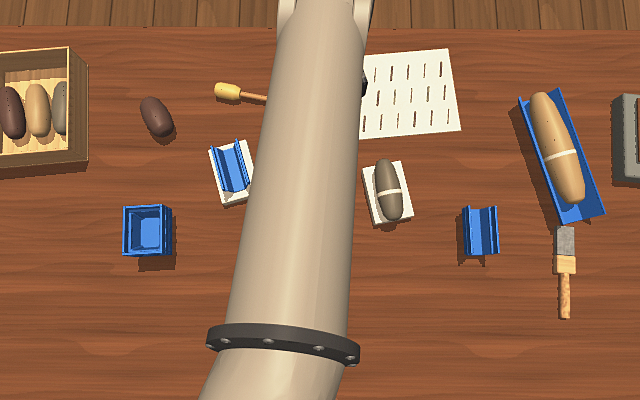

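View pics/side9.png

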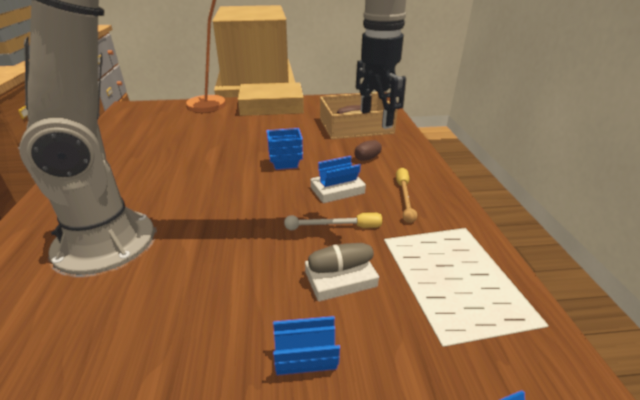

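The cradle stands on the empty block at top-view (232,168). The two remaining cradles, at (482,230), and the stone, at (388,190), are unmoved, and the gripper is clear of everything.

```bash
python3 -c "
from workcell import job; print(job.sign_off())"
```

```text
the job is handed in; nothing more can be done
None
```

I lifted the top cradle alone off the stack, gripping it by its collars with the fingertips about 6 mm above the next rim. I set it upright on the empty white block, let go, backed away and handed the job in at about 13 s.

**Cradle:** both cameras put its centre within 3 mm of the block's centre, offset lengthwise. It is aligned with the block to within about 0.5°, and its rim height (about 86–89 mm) fits it standing flat on the top.

**Stack and stone:** the other two cradles are within 0.5 mm of where they were, with their rim now at about 80 mm. The stone shows no shift in the top camera. The side camera's reading moved 4 mm, which I put down to a slightly different outline from the detector.

**Setting down:** I lowered the cradle until it touched. The last step pressed it down at about 21 N, and I eased that off before opening the gripper.

The two cameras disagree by about 2–3 mm in absolute position. I judged the centring by comparing the cradle and the block within each camera's own view, so this doesn't affect it.

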